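Close and latch the drying chamber

TASK

Close the lid of the small drying chamber on the lab bench, then turn its red latch handle counter-clockwise, up over the cam, until it drops by itself into the low notch. Then press its post snugly on against the rubber stop at the notch's end, with about 15 to 20 N for half a second so that the latch seats, never forcing it beyond that, and let go; leave the glassware around it where it stands.

Things in the scene. Friction and masses are not known exactly. Their poses are not given: they have to be found in the camera images.
- case: Fixed steel drying chamber: box 170 x 170 mm, 85 mm high, open on top under a hinged lid, vials inside; a grey latch housing 82 mm high, 125 mm (x) by 85 mm (y), is joined to its -y side. Origin: centre of the underside of the 170 mm box, on the bench. Front faces its own -x, z up.
- lid (a joint): Angle of the lid (steel frame, clear pane, 165 long x 170 wide x 12 mm thick) about a hinge along the case's y axis at x = 80 mm, z = 85 mm of the case frame: 0 = shut flat, positive = open upward (starts 0.5 to 0.9). Stiff: it stays where it is left; 2 to 6 N on its front edge moves it. Shut, its top lies 98 mm above the bench.
- lid_edge (a point): Point on the lid's top face, 15 mm behind its front (free) edge, mid-width, 150 mm from the hinge; it swings down and to the case's -x as the lid shuts. Push on the 30 mm wide steel strip here, up to 40 mm to either side.
- handle: Red latch handle, 0.25 kg. Origin on its upright pivot, at x 0, y -115 mm of the case, 82 mm above the bench at handle_lift 0. A flat arm 16 mm wide, 30 to 42 mm above the origin, runs 95 mm along the handle's -x to an upright black post. A tongue 18 mm wide runs 58 mm along +x, underside 22 mm above the origin; it swings over the lid's side rim, so shut the lid first.
- grip (a point): Middle of the upright black post (18 mm diameter, 46 mm tall, 95 mm from the pivot); 147 mm above the bench at handle_lift 0. Push it sideways, or straddle it loosely with the fingers either side along the push direction: it must stay free to slide up and down, a firm pinch would hold the handle up.
- handle_turn (a joint): Turn of the handle about its pivot, counter-clockwise from above: at 0 the arm points along the case's -x, at 1.57 along its -y. Starts 0 to 0.12. The low notch lies somewhere from 1.05 to 1.6 (it differs from case to case; 0.13 rad of play in it), and ends at a firm rubber stop that gives 2 to 3 mm at the post under 20 N. Released, it stays in the notch.
- handle_lift (a joint): Height of the handle in m: 0 on the brass cam's level run at the start. A ramp, beginning at a turn of 0.2 to 0.6, lifts it to 0.008 on a 0.2 rad long crest (0.55 rad after the ramp begins); then it falls into the notch, at -0.006. A spring and its weight pull it down with 10 to 16 N; on the ramp turning takes 3 to 13 N at the post, elsewhere under 2 N.
- amber_bottle: Bystander: amber glass bottle, 60 mm diameter, 190 mm tall, origin at the centre of its foot. It stands left (+y) of the case.
- reagent_jar: Bystander: white jar with blue cap, 56 mm diameter, 85 mm tall, origin at the centre of its foot. It stands left (+y) of the case.
- beaker: Bystander: green glass cup, 56 mm diameter, 70 mm tall, origin at the centre of its foot. It stands right (-y) of the case, behind the latch.

How it is judged:
On the way, in this order (a step that is already met when the one before it is completed fails the run):
1. the lid is shut (value of joint lid below 0.05 rad), for 0.1 s.
2. the handle has ridden up onto the cam's crest (value of joint handle_lift above 0.006 m and value of joint lid below 0.05 rad), for 0.02 s.
3. in the notch, the handle is pressed snugly against the rubber stop (some 12 N or more at the post gives 33 N at the cam) (contact force between handle and case above 33 N and value of joint handle_lift below -0.004 m and value of joint lid below 0.05 rad), for 0.3 s.
At the end, for the whole second after the job is handed in: The lid is shut (within 0.05 rad), the handle is at rest, turned past 0.95 rad and dropped into the low notch (handle_lift below -4 mm) (value of joint lid below 0.05 rad and value of joint handle_turn above 0.95 rad and value of joint handle_lift below -0.004 m and velocity of joint handle_turn between -0.05 and 0.05 rad/s); the robot touches nothing.
It fails at once if the handle is forced: more than 70 N between the handle and the chamber with its cam and stop (some 25 N of push at the post) (contact force between handle and case above 70 N).
It fails at once if a bystander is moved more than 20 mm (distance of any of amber_bottle, reagent_jar, beaker from where it was at the start of the episode above 0.02 m).
It also fails if it takes over 67 s, if anything falls off the work surface, if the arm or the gripper's body presses on something with over 40 N, if the wrist force passes 120 N, or if a joint passes its speed limit or range.

ROBOT

A 6-joint arm with a two-finger parallel gripper is mounted at the origin on the work surface. World frame = base frame: x ahead of the robot, y to its left, z up, the work surface at z = 0. Lengths are in m, angles in rad, forces in N, time in s.
With the tool pointing down it reaches from about 0.3 to 0.775 m from the base axis. Payload 14.6 kg.
Tool frame: the origin (TCP) lies on the centre line of the jaws, within the pads' length; the fingertips stand 19 mm ahead of it and the grasp point (between the pads) is the TCP (robot.tip_extent is the distance from the TCP to the fingertips, in m); z points along the fingers, y is the line along which they close (so a half turn about z gives the same grasp; the last joint's range is limited). The gripper opens to 85 mm and grips with 20 to 120 N. Pads are 22 mm wide; open, the fingers measure 114 mm over their backs; the gripper's body (76 mm by 85 mm) begins 54 mm behind the grasp point. The pads swing forward as they close: fully open they stand 13 mm farther back than shut.
Start: joints at [1.177, 0.3, 1.521, -0, 1.321, -0.067], TCP at [0.177, 0.521, 0.25] pointing down, gripper open.
Joint ranges: [-3.03, 3.03], [-0.79, 2.21], [0.23, 2.52], [-1.04, 4.18], [0, 3.07], [-2.55, 2.55]. Speed limits (rad/s): [2.22, 2.22, 2.57, 3.14, 3.14, 3.14].

INTERFACE

Orientations are given as a unit quaternion [w, x, y, z].
In Python, from bench import robot gives the robot as it stands.
- The arm moves only by the tool apply_moves, never from a script. Its argument "deltas" is a list of rows, each a list of 7 numbers: the shift along the tool's x, y, z in m, then the turn, a rotation vector about the tool's x, y, z in degrees, then the gripper's target within -1 to 1 (fully open at 1, half-way at 0, shut at -1). A call has 1 to 12 rows; each row shifts and turns the commanded pose from where the row before left it, along the tool's axes as they then stand; what a row does not reach is not made up. A row lasts 1/8 s, in which the tool goes at most 62.5 mm and 10.7 degrees, less where a joint would pass 70% of its speed; a pose out of reach is approached as far as the arm can. A call is refused whole if a number of a shift passes 0.0625 or a number of a turn 10.7, either way. A call with a gripper value outside its range is refused whole. The fingers move at their own pace and stop on an object; the grip force is fixed at half the most. Time passes only in rows, so rows that do not move let the fingers close. It gives the time, the measured TCP pose, the force, the opening and the grip force at its end, in the units of the state.
- robot.observe(): the state, without advancing time (a new reading comes with each control period).
- robot.grab_frame(name): name is "side" or "top" or "wrist"; returns the picture (400x640x3 uint8, blue, green, red); there is no depth.
- robot.get_calibration(name): a dict with "fx", "fy", "cx", "cy" (pixels), "world_from_camera" (4x4, takes a point from camera to world coordinates). Camera axes: x right, y down, z forward; pixel columns grow to the right and rows downward; lengths in m; the calibration is good to about 2 mm. A picture is of the moment at which its call begins: read the wrist's pose just before it. get_calibration takes no time and is no camera call; for the wrist camera it gives the pose at the moment of the call.
- robot.sign_off(): hands the job in; it is judged then, once.
The state is a dict: "clock": time; "q": joint angles; "dq": joint speeds; "joint_torque": joint torques, N m; "position": TCP position; "ee_rot": TCP orientation; "contact_force": force on the tool from outside, world axes, zero at the start; "wrist_torque": the same for the moment, N m; "grip_width": opening from 0.0 (shut) to 1.0 (fully open); "gripper_force": force on a finger pad.
Only numpy, scipy, OpenCV 4.12 (cv2) and the standard library are available. Lean on these libraries where they do the work, as an engineer would, in place of code of your own. Each camera call takes 0.05 s, during which the arm holds its last target. There are 200 camera calls.

## Working session

There is one attempt and no reset: what is moved stays moved. The work goes in short steps, Python scripts to look and compute and a tool call to move; the robot and the scene stay as the last step left them, time stands still between calls to the robot, and variables do not carry over. Pictures are saved under pics/ and viewed, at most 13 in all, crops included, and the job is handed in when it is done.

Besides the shell and the picture viewer there is one more tool, called after "Emit:" in YAML: its name, and indented under it one key for each argument. apply_moves: Moves the arm, as the interface text tells. Its arguments: {"type":"object","properties":{"deltas":{"type":"array","items":{"type":"array","items":{"type":"number"}}}},"required":["deltas"]}

```bash
mkdir -p pics; ls; python3 - <<'E'
from bench import robot
import cv2,numpy as np
s=robot.observe();print(s['clock'],s['position'],s['ee_rot'],s['contact_force'])
for n in("side","top"):
    cv2.imwrite(f"pics/{n}0.png",robot.grab_frame(n))
    c=robot.get_calibration(n);print(n,c['fx'],c['cx'],c['cy'],np.round(c['world_from_camera'],3).tolist())
E
```

```text
pics
0.0 [0.17646288 0.52068226 0.24969245] [-1.35801607e-04  1.62653915e-01  9.86682994e-01 -5.95063431e-04] [-0.6184213  -0.48636949  0.00208498]
side 491.5915106753795 313.24810149553076 199.84497915859566 [[-0.997, -0.058, 0.06, 0.57], [-0.083, 0.65, -0.755, 0.903], [0.005, -0.758, -0.653, 0.796], [0.0, 0.0, 0.0, 1.0]]
top 465.6076323950373 308.16507990529215 202.05298000839554 [[-0.007, -0.992, 0.125, 0.48], [-1.0, 0.01, 0.018, 0.076], [-0.019, -0.124, -0.992, 1.195], [0.0, 0.0, 0.0, 1.0]]
```

View pics/side0.png

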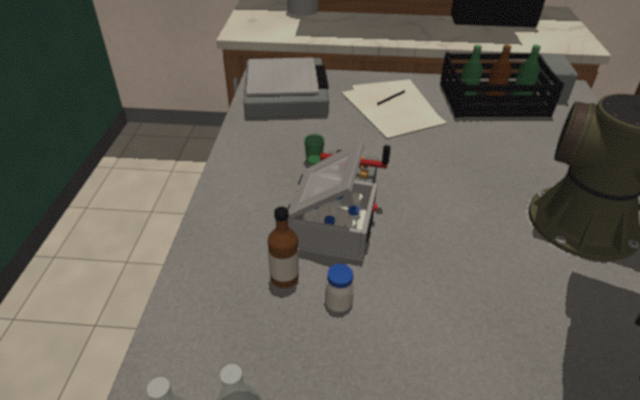

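View pics/top0.png

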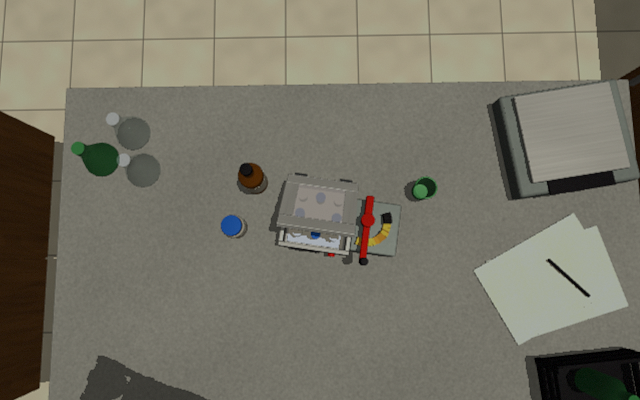

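The side view shows the lid half open at (335,180), post at (386,155). In the top view the post is at (363,261), the pivot at (368,219), the case around (318,215) and the beaker at (424,188).

```bash
cat > h.py <<'E'
import numpy as np
from bench import robot
def ray(n,u,v,c=None):
    c=c or robot.get_calibration(n);T=np.array(c['world_from_camera'])
    d=T[:3,:3]@np.array([(u-c['cx'])/c['fx'],(v-c['cy'])/c['fy'],1]);return T[:3,3],d
def atz(n,u,v,z,c=None):
    o,d=ray(n,u,v,c);return (o+d*(z-o[2])/d[2])
def cross(n1,p1,n2,p2):
    a,d=ray(n1,*p1);b,e=ray(n2,*p2);A=np.stack([d,-e],1);t=np.linalg.lstsq(A,b-a,rcond=None)[0]
    return (a+d*t[0]+b+e*t[1])/2
E
python3 - <<'E'
import cv2,numpy as np
from h import *
t=cv2.imread('pics/top0.png');c=cv2.resize(t[160:280,260:420],None,fx=5,fy=5,interpolation=cv2.INTER_CUBIC);cv2.imwrite('pics/topcrop.png',c)
for nm,u,v,z in[("pivot",368,219,.126),("post",363,261,.17)]:print(nm,atz("top",u,v,z))
E
```

```text
pivot [ 0.57399579 -0.04124317  0.126     ]
post [ 0.47845003 -0.02340409  0.17      ]
```

View pics/topcrop.png

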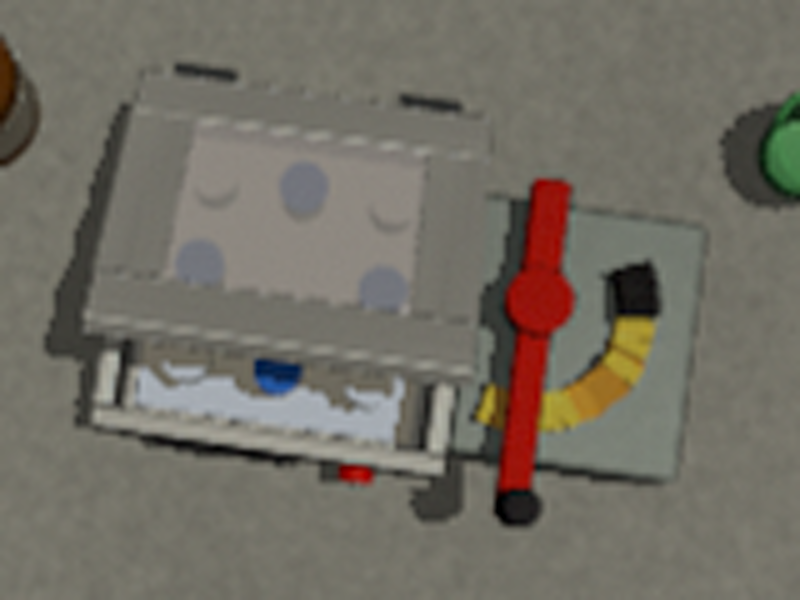

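```bash
python3 - <<'E'
from h import *
P=lambda a,b,z:atz("top",a/5+260,b/5+160,z)
f=P(443,470,.085)-P(93,422,.085);print("front dir",f,np.degrees(np.arctan2(-f[0]*-1,-f[1])),np.linalg.norm(f))
h=P(705,230,.082)-P(672,480,.082);print("house x",h,np.degrees(np.arctan2(h[1],h[0])),np.linalg.norm(h))
b=P(705,230,.082)-P(487,195,.082);print("house back",np.degrees(np.arctan2(b[0],-b[1])))
a=P(540,300,.126)-P(519,506,.170);print("arm",np.degrees(np.arctan2(a[1],a[0])),np.linalg.norm(a))
print("frontmid",(P(443,470,.085)+P(93,422,.085))/2,"pivot",P(540,300,.126),"post",P(519,506,.17))
for z in(.13,.16,.19):print(z,P(88,322,z),P(472,374,z))
E
```

```text
front dir [-0.02392838 -0.16580887  0.        ] -8.211834751834822 0.16752656579881187
house x [ 0.11891942 -0.01935816  0.        ] -9.2457275771485 0.12048471734038042
house back -9.788391196022458
arm -9.724838460969995 0.10474243725452845
frontmid [0.50691982 0.0848477  0.085     ] pivot [ 0.57169198 -0.04118983  0.126     ] post [ 0.47800535 -0.02513388  0.17      ]
0.13 [0.56306023 0.16637881 0.13      ] [ 0.53777956 -0.00902464  0.13      ]
0.16 [0.56073093 0.1638445  0.16      ] [ 0.53616264 -0.00661629  0.16      ]
0.19 [0.55840163 0.16131019 0.19      ] [ 0.53454572 -0.00420794  0.19      ]
```

Emit:
apply_moves:
  deltas:
    - [-0.03,-0.017,0,0,0,0,-1]
    - [-0.043,-0.025,0,0,0,0,-1]
    - [-0.043,-0.025,0,0,0,0,-1]
    - [-0.043,-0.025,0,0,0,0,-1]
    - [-0.043,-0.025,0,0,0,0,-1]
    - [-0.043,-0.025,0,0,0,0,-1]
    - [-0.043,-0.025,0,0,0,0,-1]
    - [-0.043,-0.025,0,0,0,0,-1]
    - [-0.043,-0.025,0,0,0,0,-1]
    - [-0.043,-0.025,0,0,0,0,-1]
    - [-0.043,-0.025,0,0,0,0,-1]
    - [-0.043,-0.025,0,0,0,0,-1]

```text
clock: 1.6
position: [0.56, 0.0815, 0.25]
ee_rot: [-0.0, 0.163, 0.987, -0.0]
contact_force: [0.2, 0.3, 0.7]
grip_width: -0.001
gripper_force: 0.0
```

Emit:
apply_moves:
  deltas:
    - [0,0,0,0,0,-9.7,-1]
    - [0,0,0,0,0,0,-1]
    - [0,0,0,0,0,0,-1]

```text
clock: 1.98
position: [0.5589, 0.0833, 0.2502]
ee_rot: [-0.0, 0.08, 0.997, -0.0]
contact_force: [0.3, 0.6, 0.4]
grip_width: 0.002
gripper_force: 0.0
```

```bash
python3 - <<'E'
from h import *
from scipy.spatial.transform import Rotation as R
import cv2
s=robot.observe();q=s['ee_rot'];M=R.from_quat(np.r_[q[1:],q[0]]).as_matrix()
print(s['clock'],s['position'],s['contact_force'],robot.tip_extent,s['grip_width']);print(M.round(3))
c=robot.get_calibration("wrist");cv2.imwrite("pics/w1.png",robot.grab_frame("wrist"));print(np.round(c['world_from_camera'],3).tolist(),c['fx'])
print(((np.array([.566,.0756])-s['position'][:2])@M[:2,:2]))
E
```

```text
1.975 [0.55891638 0.08326682 0.25019981] [0.31458603 0.64203671 0.44481923] 0.019 0.0017433773481291645
[[-0.987  0.16  -0.   ]
 [ 0.16   0.987 -0.   ]
 [ 0.    -0.    -1.   ]]
[[0.16, 0.951, 0.266, 0.491], [0.987, -0.154, -0.044, 0.095], [-0.001, 0.269, -0.963, 0.374], [0.0, 0.0, 0.0, 1.0]] 324.798168856541
[-0.00821752 -0.00643663]
```

View pics/w1.png

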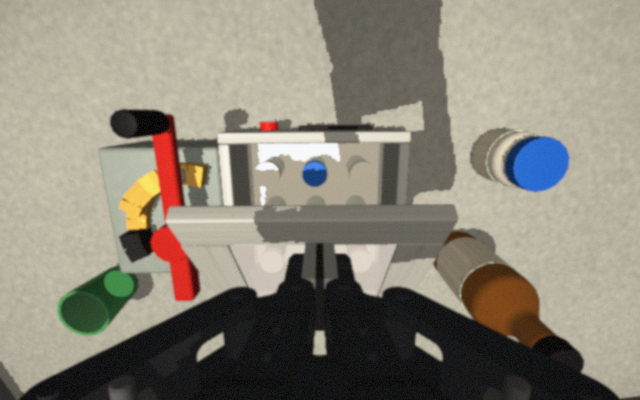

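The lid's front edge spans (165,208)–(455,208), centred under the closed fingers at x=320; the post top is at (127,122).

Emit:
apply_moves:
  deltas:
    - [-0.006,0,0.02,0,0,0,-1]
    - [0,0,0.015,0,0,0,-1]
    - [0.0045,0,0.007,0,0,0,-1]
    - [0.0045,0,0.007,0,0,0,-1]
    - [0.0045,0,0.007,0,0,0,-1]
    - [0.0045,0,0.007,0,0,0,-1]
    - [0.0047,0,0.009,0,0,0,-1]
    - [0.0047,0,0.009,0,0,0,-1]
    - [0.0047,0,0.009,0,0,0,-1]

```text
clock: 3.15
position: [0.5332, 0.087, 0.1597]
ee_rot: [0.0, 0.079, 0.997, 0.0]
contact_force: [0.6, -0.5, 1.4]
grip_width: 0.004
gripper_force: 0.6
```

Emit:
apply_moves:
  deltas:
    - [0.0023,0,0.007,0,0,0,-1]
    - [0.0023,0,0.007,0,0,0,-1]
    - [0.0023,0,0.007,0,0,0,-1]
    - [0.001,0,0.007,0,0,0,-1]
    - [0.001,0,0.007,0,0,0,-1]
    - [0,0,0,0,0,0,-1]

```text
clock: 3.9
position: [0.5244, 0.0883, 0.1246]
ee_rot: [-0.001, 0.079, 0.997, -0.0]
contact_force: [0.5, -0.4, -1.1]
grip_width: -0.001
gripper_force: 0.0
```

Emit:
apply_moves:
  deltas:
    - [0,0,0.004,0,0,0,-1]
    - [0,0,0.003,0,0,0,-1]
    - [0,0,0,0,0,0,-1]

```text
clock: 4.28
position: [0.5246, 0.0883, 0.1181]
ee_rot: [-0.0, 0.079, 0.997, -0.0]
contact_force: [0.9, 0.3, -0.1]
grip_width: 0.005
gripper_force: 0.0
```

Emit:
apply_moves:
  deltas:
    - [0,0,0.002,0,0,0,-1]
    - [0,0,0,0,0,0,-1]

```text
clock: 4.53
position: [0.5247, 0.0884, 0.1165]
ee_rot: [0.0, 0.079, 0.997, 0.0]
contact_force: [-0.7, -0.4, 3.7]
grip_width: 0.003
gripper_force: 1.8
```

```bash
python3 - <<'E'
from h import *
import cv2
i=robot.grab_frame("top");cv2.imwrite("pics/t2.png",cv2.resize(i[160:280,260:420],None,fx=5,fy=5,interpolation=cv2.INTER_CUBIC))
E
```

```text
(no output)
```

View pics/t2.png

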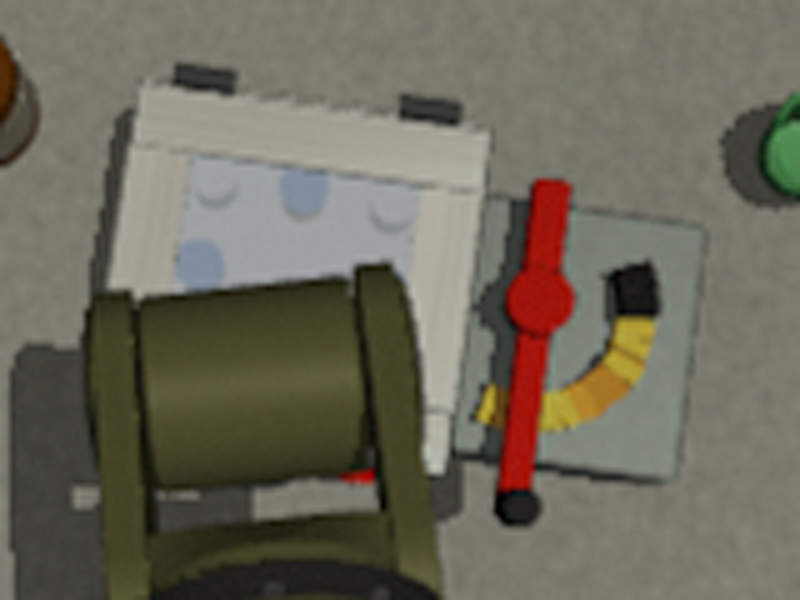

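The lid now appears flat, with its front strip reaching the case front at (440,470). One firmer press will confirm it.

Emit:
apply_moves:
  deltas:
    - [0,0,0.001,0,0,0,-1]
    - [0,0,0.001,0,0,0,-1]
    - [0,0,0,0,0,0,-1]

```text
clock: 4.95
position: [0.5248, 0.0884, 0.1162]
ee_rot: [0.001, 0.079, 0.997, 0.0]
contact_force: [-12.8, -0.6, 24.7]
grip_width: -0.001
gripper_force: 12.6
```

Emit:
apply_moves:
  deltas:
    - [0,0,-0.03,0,0,0,-1]
    - [0,0,-0.05,0,0,0,-1]
    - [0,0,-0.032,0,0,0,-0.2]
    - [0.009,-0.04,0,0,0,0,-0.2]
    - [0.009,-0.04,0,0,0,0,-0.2]
    - [0.009,-0.04,0,0,0,0,-0.2]
    - [0,0,0,0,0,0,-0.2]
    - [0,0,0,0,0,0,-0.2]

```text
clock: 5.95
position: [0.4793, -0.0257, 0.2263]
ee_rot: [0.0, 0.079, 0.997, 0.0]
contact_force: [0.1, 0.1, -0.2]
grip_width: 0.401
gripper_force: 0.0
```

```bash
python3 - <<'E'
from h import *
import cv2
s=robot.observe();print(s['position'],s['contact_force'],s['grip_width'])
c=robot.get_calibration("wrist");cv2.imwrite("pics/w3.png",robot.grab_frame("wrist"))
import pickle;pickle.dump(c,open("c3","wb"))
E
```

```text
[ 0.47931361 -0.02569317  0.22628076] [ 0.13205375  0.08111804 -0.18238648] 0.40123307020626087
```

View pics/w3.png

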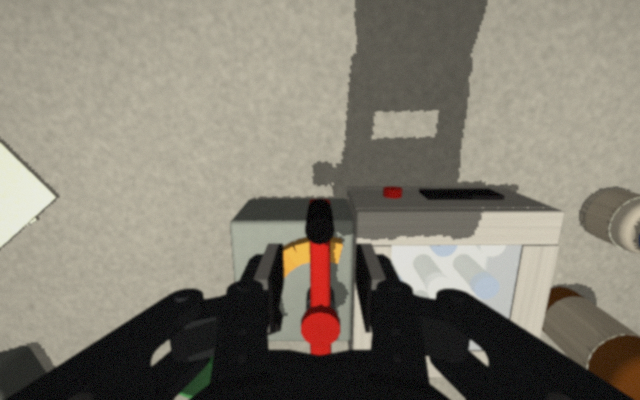

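The post is centred between the fingers at column 320, with its top near (320,230). The lid is flat and shut.

```bash
python3 - <<'E'
from h import *
import pickle,cv2
c=pickle.load(open("c3","rb"))
for v in(226,232,238):print(atz("wrist",320,v,.17,c))
print(atz("wrist",320,325,.124,c))
E
```

```text
[ 0.47465707 -0.02430622  0.17      ]
[ 0.47835274 -0.02489355  0.17      ]
[ 0.48208784 -0.02548716  0.17      ]
[ 0.57428157 -0.04007649  0.124     ]
```

Emit:
apply_moves:
  deltas:
    - [0,0,0.025,0,0,0,-0.2]
    - [0,0,0.025,0,0,0,-0.2]
    - [0,0,0.024,0,0,0,-0.2]
    - [0,0,0,0,0,0,-0.2]

```text
clock: 6.5
position: [0.4787, -0.0251, 0.151]
ee_rot: [-0.002, 0.078, 0.997, 0.0]
contact_force: [0.0, -0.2, 0.2]
grip_width: 0.404
gripper_force: 0.0
```

Emit:
apply_moves:
  deltas:
    - [0,-0.004,0,0,0,0,-0.2]
    - [0,-0.004,0,0,0,0,-0.2]
    - [0,-0.004,0,0,0,0,-0.2]
    - [0,0,0,0,0,0,-0.2]

```text
clock: 7.0
position: [0.4773, -0.0382, 0.1526]
ee_rot: [0.0, 0.079, 0.997, -0.0]
contact_force: [0.0, -0.2, -1.1]
grip_width: 0.4
gripper_force: 0.0
```

Emit:
apply_moves:
  deltas:
    - [-0.0001,-0.005,0,0,0,-3,-0.2]
    - [-0.0001,-0.005,0,0,0,-3,-0.2]
    - [-0.0001,-0.005,0,0,0,-3,-0.2]
    - [-0.0001,-0.005,0,0,0,-3,-0.2]
    - [-0.0001,-0.005,0,0,0,-3,-0.2]
    - [-0.0001,-0.005,0,0,0,-3,-0.2]
    - [-0.0001,-0.005,0,0,0,-3,-0.2]
    - [-0.0001,-0.005,0,0,0,-3,-0.2]

```text
clock: 8.0
position: [0.4793, -0.0774, 0.1524]
ee_rot: [0.0, -0.131, 0.991, 0.0]
contact_force: [0.8, 4.1, -0.5]
grip_width: 0.4
gripper_force: 1.6
```

Emit:
apply_moves:
  deltas:
    - [-0.0001,-0.005,0,0,0,-3,-0.2]
    - [-0.0001,-0.005,0,0,0,-3,-0.2]
    - [-0.0001,-0.005,0,0,0,-3,-0.2]
    - [-0.0001,-0.005,0,0,0,-3,-0.2]

```text
clock: 8.5
position: [0.4863, -0.0958, 0.1525]
ee_rot: [0.0, -0.234, 0.972, 0.0]
contact_force: [0.4, 5.6, 1.7]
grip_width: 0.399
gripper_force: 2.4
```

```bash
cat > st.py <<'E'
from h import *
from scipy.spatial.transform import Rotation as R
s=robot.observe();q=s['ee_rot'];M=R.from_quat(np.r_[q[1:],q[0]]).as_matrix()
p=np.array(s['position']);r=M.T@(p-[.573,-.0415,p[2]])
print(s['clock'],p.round(4),"tool-frame offset from pivot",r.round(4),"F tool",(M.T@s['contact_force']).round(1),"turn deg",(np.degrees(np.arctan2(M[1,0],M[0,0]))-171)%360,s['q'][5])
pad=p+M@np.array([0,.017-.009,0])-[.573,-.0415,p[2]]
print("post turn est",(np.degrees(np.arctan2(pad[1],pad[0]))-171)%360)
E
python3 st.py; python3 - <<'E'
from h import *
import cv2
i=robot.grab_frame("side");cv2.imwrite("pics/s4.png",cv2.resize(i[100:280,240:440],None,fx=3.3,fy=3.3,interpolation=cv2.INTER_CUBIC))
E
```

```text
8.5 [ 0.4863 -0.0958  0.1525] tool-frame offset from pivot [ 1.019e-01 -8.900e-03 -1.000e-04] F tool [-2.9  4.8 -1.7] turn deg 36.07470072942954 -2.312655526602444
post turn est 36.581572621897806
```

View pics/s4.png

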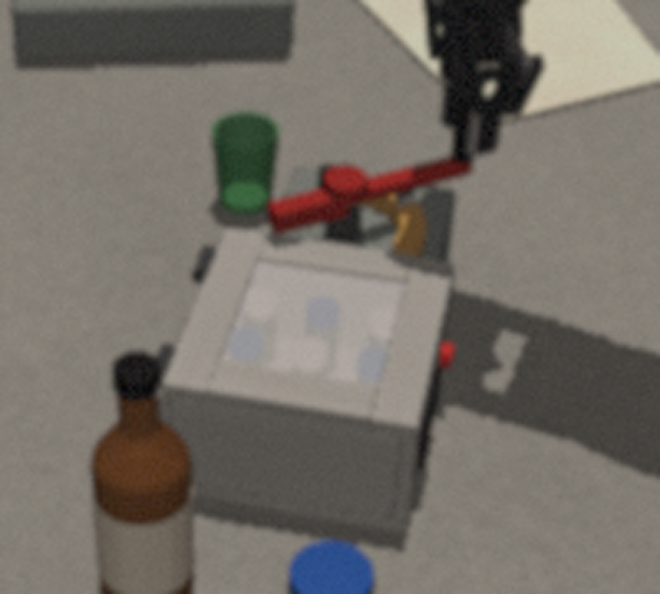

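The handle is at about 36° on the ramp, post between the fingers, but joint 6 is at -2.31, close to its limit. I'll lift off, give the tool a half turn and re-straddle.

Emit:
apply_moves:
  deltas:
    - [0,0.008,0,0,0,0,-0.2]
    - [0,0,-0.03,0,0,0,-0.2]
    - [0,0,-0.038,0,0,0,-0.2]
    - [0,0,0,0,0,10.6,-0.2]
    - [0,0,0,0,0,10.6,-0.2]
    - [0,0,0,0,0,10.6,-0.2]
    - [0,0,0,0,0,10.6,-0.2]
    - [0,0,0,0,0,10.6,-0.2]
    - [0,0,0,0,0,10.6,-0.2]
    - [0,0,0,0,0,10.6,-0.2]
    - [0,0,0,0,0,10.6,-0.2]
    - [0,0,0,0,0,10.6,-0.2]

```text
clock: 10.05
position: [0.4821, -0.0886, 0.2202]
ee_rot: [-0.0, 0.565, 0.825, -0.0]
contact_force: [-0.8, -0.2, -0.2]
grip_width: 0.401
gripper_force: 0.0
```

Emit:
apply_moves:
  deltas:
    - [0,0,0,0,0,10.6,-0.2]
    - [0,0,0,0,0,10.6,-0.2]
    - [0,0,0,0,0,10.6,-0.2]
    - [0,0,0,0,0,10.6,-0.2]
    - [0,0,0,0,0,10.6,-0.2]
    - [0,0,0,0,0,10.6,-0.2]
    - [0,0,0,0,0,10.6,-0.2]
    - [0,0,0,0,0,10.4,-0.2]
    - [0,0,0,0,0,0,-0.2]

```text
clock: 11.18
position: [0.4822, -0.0887, 0.2203]
ee_rot: [0.0, 0.972, 0.233, -0.0]
contact_force: [-1.0, 0.8, -0.0]
grip_width: 0.401
gripper_force: 0.0
```

```bash
python3 st.py; python3 - <<'E'
from h import *
import cv2,pickle
i=robot.grab_frame("top");cv2.imwrite("pics/t5.png",i[160:280,260:420])
pickle.dump(robot.get_calibration("wrist"),open("c5","wb"))
j=robot.grab_frame("wrist")
c=cv2.resize(i[160:280,260:420],None,fx=2.5,fy=2.5,interpolation=cv2.INTER_CUBIC)
o=np.zeros((400,800,3),np.uint8);o[:300,:400]=c;o[:250,400:]=cv2.resize(j,(400,250));cv2.imwrite("pics/c5.png",o)
E
```

```text
11.175 [ 0.4822 -0.0887  0.2203] tool-frame offset from pivot [-0.1023  0.0008  0.    ] F tool [-0.5 -1.2  0. ] turn deg 215.9975147786215 0.8431766235953324
post turn est 40.931898456745955
```

View pics/c5.png

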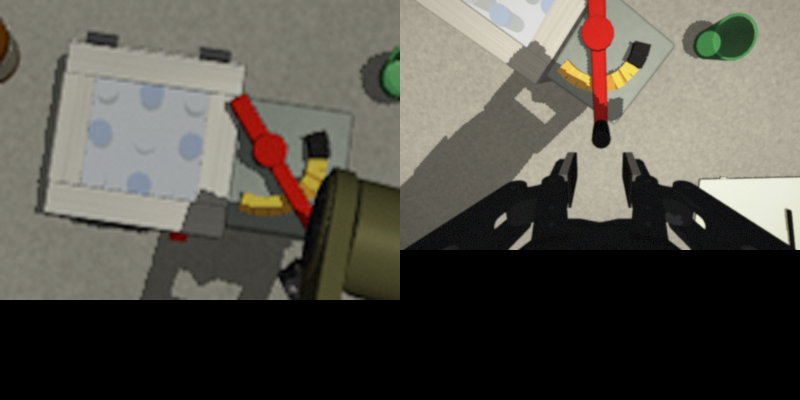

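The handle stayed at about 36°, with the post on the tool's centreline, at about (320,208) in the full wrist picture. I'll shift 7 mm inward, descend and make contact.

Emit:
apply_moves:
  deltas:
    - [0.007,0,0.02,0,0,0,-0.2]
    - [0,0,0.024,0,0,0,-0.2]
    - [0,0,0.024,0,0,0,-0.2]
    - [0,0,0,0,0,0,-0.2]
    - [0,0.004,0,0,0,0,-0.2]
    - [0,0.004,0,0,0,0,-0.2]
    - [0,0,0,0,0,0,-0.2]

```text
clock: 12.15
position: [0.4927, -0.0933, 0.1529]
ee_rot: [0.0, 0.972, 0.233, 0.0]
contact_force: [1.1, 0.4, 1.0]
grip_width: 0.4
gripper_force: 0.0
```

Emit:
apply_moves:
  deltas:
    - [0.0006,0.005,0,0,0,-3,-0.2]
    - [0.0006,0.005,0,0,0,-3,-0.2]
    - [0.0006,0.005,0,0,0,-3,-0.2]
    - [0.0006,0.005,0,0,0,-3,-0.2]

```text
clock: 12.65
position: [0.5045, -0.1078, 0.1529]
ee_rot: [-0.001, 0.942, 0.335, -0.0]
contact_force: [-8.2, 11.6, 9.2]
grip_width: 0.401
gripper_force: 7.4
```

```bash
python3 st.py
```

```text
12.65 [ 0.5045 -0.1078  0.1529] tool-frame offset from pivot [-0.095   0.0082 -0.    ] F tool [  1.  -14.2  -9.1] turn deg 228.10596718317515 0.6053491744890795
post turn est 57.79772602650985
```

Emit:
apply_moves:
  deltas:
    - [0.0004,0.0033,0,0,0,-2,-0.2]
    - [0.0004,0.0033,0,0,0,-2,-0.2]

```text
clock: 12.9
position: [0.5093, -0.1125, 0.1528]
ee_rot: [-0.001, 0.93, 0.367, -0.0]
contact_force: [-8.5, 10.3, 9.5]
grip_width: 0.399
gripper_force: 6.7
```

Emit:
apply_moves:
  deltas:
    - [0.0004,0.0033,0,0,0,-2,-0.2]
    - [0.0004,0.0033,0,0,0,-2,-0.2]

```text
clock: 13.15
position: [0.5145, -0.1168, 0.1528]
ee_rot: [-0.001, 0.917, 0.399, -0.0]
contact_force: [-9.0, 9.0, 10.0]
grip_width: 0.402
gripper_force: 6.3
```

Emit:
apply_moves:
  deltas:
    - [0.0004,0.0033,0,0,0,-2,-0.2]
    - [0.0004,0.0033,0,0,0,-2,-0.2]

```text
clock: 13.4
position: [0.5203, -0.1212, 0.1526]
ee_rot: [-0.0, 0.902, 0.431, 0.0]
contact_force: [-1.8, 2.6, 2.0]
grip_width: 0.401
gripper_force: 1.6
```

Emit:
apply_moves:
  deltas:
    - [0.0004,0.0033,0,0,0,-2,-0.2]
    - [0,0,0,0,0,0,-0.2]

```text
clock: 13.65
position: [0.5233, -0.1233, 0.1523]
ee_rot: [0.0, 0.895, 0.446, 0.0]
contact_force: [0.1, 0.7, -0.2]
grip_width: 0.399
gripper_force: 0.0
```

```bash
python3 st.py
```

```text
13.65 [ 0.5233 -0.1233  0.1523] tool-frame offset from pivot [-0.0952  0.0095  0.    ] F tool [ 0.6 -0.3  0.2] turn deg 241.9921427862519 0.3465443525375949
post turn est 72.42071280629239
```

Emit:
apply_moves:
  deltas:
    - [0.0004,0.0033,0,0,0,-2,-0.2]
    - [0.0004,0.0033,0,0,0,-2,-0.2]
    - [0.0004,0.0033,0,0,0,-2,-0.2]

```text
clock: 14.02
position: [0.5322, -0.128, 0.1523]
ee_rot: [0.0, 0.87, 0.493, 0.0]
contact_force: [0.2, -0.7, 0.6]
grip_width: 0.4
gripper_force: 0.0
```

Emit:
apply_moves:
  deltas:
    - [0.0002,0.0017,0,0,0,-1,-0.2]
    - [0.0002,0.0017,0,0,0,-1,-0.2]
    - [0.0002,0.0017,0,0,0,-1,-0.2]

```text
clock: 14.4
position: [0.5367, -0.1298, 0.1523]
ee_rot: [0.0, 0.857, 0.515, 0.0]
contact_force: [-0.7, 0.1, 0.8]
grip_width: 0.402
gripper_force: 0.0
```

Emit:
apply_moves:
  deltas:
    - [0.0002,0.0017,0,0,0,-1,-0.2]
    - [0.0002,0.0017,0,0,0,-1,-0.2]
    - [0.0002,0.0017,0,0,0,-1,-0.2]

```text
clock: 14.78
position: [0.5415, -0.1316, 0.1523]
ee_rot: [0.0, 0.843, 0.538, -0.0]
contact_force: [0.0, 0.6, 0.1]
grip_width: 0.399
gripper_force: 0.0
```

```bash
python3 st.py;python3 - <<'E'
from h import *
import cv2
i=robot.grab_frame("side");cv2.imwrite("pics/s6.png",cv2.resize(i[100:220,260:430],None,fx=4,fy=4,interpolation=cv2.INTER_CUBIC))
E
```

```text
14.775 [ 0.5415 -0.1316  0.1523] tool-frame offset from pivot [-0.095   0.0095  0.    ] F tool [ 0.5 -0.2 -0.1] turn deg 254.0454111578158 0.13140867515204
post turn est 84.47386937958413
```

View pics/s6.png

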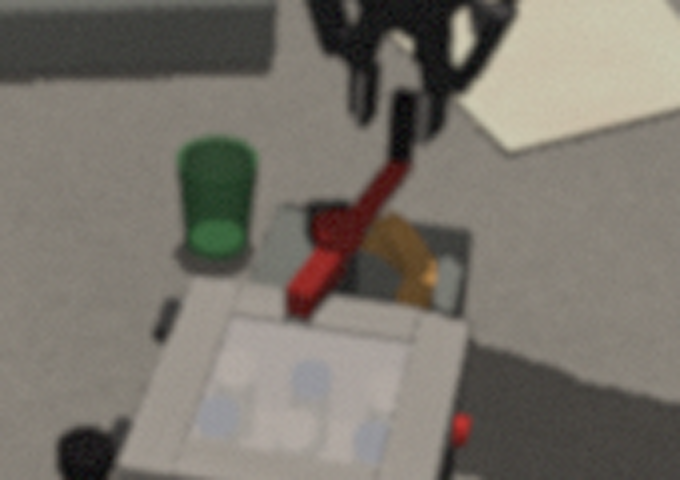

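The post at (403,125) sits against the pushing finger and the handle is high or on the crest. I'll continue in small steps, watching the force.

Emit:
apply_moves:
  deltas:
    - [0.0002,0.0017,0,0,0,-1,-0.2]
    - [0.0002,0.0017,0,0,0,-1,-0.2]

```text
clock: 15.08
position: [0.5447, -0.1326, 0.1523]
ee_rot: [-0.0, 0.834, 0.552, -0.0]
contact_force: [-2.9, 0.8, 1.2]
grip_width: 0.399
gripper_force: 1.1
```

Emit:
apply_moves:
  deltas:
    - [0.0002,0.0017,0,0,0,-1,-0.2]
    - [0.0002,0.0017,0,0,0,-1,-0.2]

```text
clock: 15.32
position: [0.5479, -0.1335, 0.1523]
ee_rot: [-0.0, 0.824, 0.567, -0.0]
contact_force: [-2.4, 1.5, 0.9]
grip_width: 0.402
gripper_force: 1.3
```

Emit:
apply_moves:
  deltas:
    - [0.0002,0.0017,0,0,0,-1,-0.2]

```text
clock: 15.45
position: [0.5497, -0.134, 0.1523]
ee_rot: [-0.0, 0.819, 0.574, -0.0]
contact_force: [-3.0, 1.2, 0.1]
grip_width: 0.4
gripper_force: 1.3
```

Emit:
apply_moves:
  deltas:
    - [0.0002,0.0017,0,0,0,-1,-0.2]

```text
clock: 15.58
position: [0.5513, -0.1344, 0.1522]
ee_rot: [-0.0, 0.814, 0.581, -0.0]
contact_force: [-2.8, 0.5, 0.3]
grip_width: 0.399
gripper_force: 1.4
```

Emit:
apply_moves:
  deltas:
    - [0.0002,0.0017,0,0,0,-1,-0.2]

```text
clock: 15.7
position: [0.553, -0.1348, 0.1523]
ee_rot: [-0.0, 0.809, 0.588, -0.0]
contact_force: [-2.1, 0.7, 1.3]
grip_width: 0.403
gripper_force: 1.3
```

Emit:
apply_moves:
  deltas:
    - [0.0002,0.0017,0,0,0,-1,-0.2]

```text
clock: 15.82
position: [0.5547, -0.1351, 0.1523]
ee_rot: [0.0, 0.804, 0.595, 0.0]
contact_force: [-2.1, 0.8, 1.6]
grip_width: 0.396
gripper_force: 1.4
```

Emit:
apply_moves:
  deltas:
    - [0.0001,0.001,0,0,0,-0.6,-0.2]

```text
clock: 15.95
position: [0.5557, -0.1353, 0.1523]
ee_rot: [0.0, 0.801, 0.599, -0.0]
contact_force: [-2.2, 0.1, 0.4]
grip_width: 0.401
gripper_force: 1.1
```

Emit:
apply_moves:
  deltas:
    - [0.0001,0.001,0,0,0,-0.6,-0.2]

```text
clock: 16.08
position: [0.5567, -0.1355, 0.1522]
ee_rot: [-0.0, 0.798, 0.603, 0.0]
contact_force: [-2.5, 1.2, 0.4]
grip_width: 0.4
gripper_force: 1.1
```

Emit:
apply_moves:
  deltas:
    - [0.0001,0.001,0,0,0,-0.6,-0.2]

```text
clock: 16.2
position: [0.5576, -0.1356, 0.1523]
ee_rot: [-0.0, 0.794, 0.607, 0.0]
contact_force: [-2.4, 1.0, 0.4]
grip_width: 0.405
gripper_force: 1.3
```

Emit:
apply_moves:
  deltas:
    - [0.0001,0.001,0,0,0,-0.6,-0.2]

```text
clock: 16.32
position: [0.5587, -0.1358, 0.1523]
ee_rot: [-0.0, 0.791, 0.612, 0.0]
contact_force: [-2.0, 2.2, 1.1]
grip_width: 0.403
gripper_force: 1.5
```

Emit:
apply_moves:
  deltas:
    - [0.0001,0.001,0,0,0,-0.6,-0.2]

```text
clock: 16.45
position: [0.5596, -0.1359, 0.1523]
ee_rot: [-0.0, 0.788, 0.616, 0.0]
contact_force: [-1.9, 1.4, 0.6]
grip_width: 0.398
gripper_force: 1.0
```

Emit:
apply_moves:
  deltas:
    - [0.0001,0.001,0,0,0,-0.6,-0.2]

```text
clock: 16.58
position: [0.5605, -0.136, 0.1522]
ee_rot: [-0.0, 0.785, 0.62, -0.0]
contact_force: [-4.9, 2.1, 1.7]
grip_width: 0.397
gripper_force: 2.5
```

```bash
python3 st.py
```

```text
16.575 [ 0.5605 -0.136   0.1522] tool-frame offset from pivot [-0.0949  0.0098 -0.    ] F tool [ 0.9 -5.2 -1.7] turn deg 265.61543603063876 -0.0680292313985403
post turn est 96.22684708163968
```

Emit:
apply_moves:
  deltas:
    - [0,0.0007,0,0,0,0,-0.2]

```text
clock: 16.7
position: [0.561, -0.1362, 0.1522]
ee_rot: [-0.0, 0.785, 0.62, -0.0]
contact_force: [-6.7, 1.6, 2.6]
grip_width: 0.398
gripper_force: 3.6
```

Emit:
apply_moves:
  deltas:
    - [0,0.0007,0,0,0,0,-0.2]

```text
clock: 16.82
position: [0.5613, -0.1363, 0.1521]
ee_rot: [-0.001, 0.785, 0.62, -0.001]
contact_force: [-9.7, 3.8, 4.0]
grip_width: 0.398
gripper_force: 5.4
```

```bash
python3 st.py;python3 - <<'E'
from h import *
import cv2
i=robot.grab_frame("side");cv2.imwrite("pics/s7.png",cv2.resize(i[100:220,260:430],None,fx=4,fy=4,interpolation=cv2.INTER_CUBIC))
E
```

```text
16.825 [ 0.5613 -0.1363  0.1521] tool-frame offset from pivot [-0.0949  0.0107 -0.    ] F tool [  1.5 -10.3  -4. ] turn deg 265.58768231657325 -0.0674048924750073
post turn est 96.70533153123512
```

View pics/s7.png

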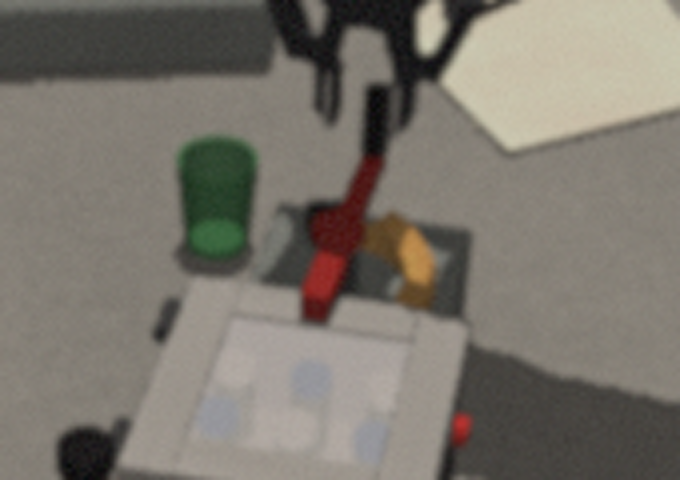

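```bash
python3 - <<'E'
from h import *
c=robot.get_calibration("side");T=np.linalg.inv(c['world_from_camera'])
piv=np.array([.573,-.0415])
for t in (0,75,86):
  a=np.radians(171+t);xy=piv+.095*np.array([np.cos(a),np.sin(a)])
  for l in(.008,0,-.006):
    o=[]
    for z in(.17+l,.124+l):
      p=T@np.r_[xy,z,1];u=c['fx']*p[0]/p[2]+c['cx'];v=c['fy']*p[1]/p[2]+c['cy'];o+=[round((u-260)*4),round((v-100)*4)]
    p=T@np.r_[piv,.124+l,1];o+=[round((c['fx']*p[0]/p[2]+c['cx']-260)*4),round((c['fy']*p[1]/p[2]+c['cy']-100)*4)]
    print(t,l,o)
E
```

```text
0 0.008 [507, 165, 499, 232, 336, 209]
0 0 [506, 177, 497, 244, 336, 220]
0 -0.006 [504, 186, 496, 252, 335, 228]
75 0.008 [409, 66, 404, 131, 336, 209]
75 0 [409, 77, 403, 142, 336, 220]
75 -0.006 [408, 86, 403, 150, 335, 228]
86 0.008 [381, 60, 376, 124, 336, 209]
86 0 [380, 71, 376, 135, 336, 220]
86 -0.006 [379, 80, 375, 143, 335, 228]
```

The picture fits a dropped handle: its post centre at row 120 matches the lift of -6 mm, and the force is rising against the stop. Now I'll press to about 16 N and hold.

Emit:
apply_moves:
  deltas:
    - [0,0.0007,0,0,0,0,-0.2]

```text
clock: 17.0
position: [0.5618, -0.1364, 0.1521]
ee_rot: [-0.001, 0.785, 0.62, -0.001]
contact_force: [-12.7, 3.0, 5.2]
grip_width: 0.404
gripper_force: 6.8
```

Emit:
apply_moves:
  deltas:
    - [0,0.0005,0,0,0,0,-0.2]

```text
clock: 17.12
position: [0.562, -0.1365, 0.1521]
ee_rot: [-0.001, 0.785, 0.62, -0.001]
contact_force: [-15.7, 3.5, 7.1]
grip_width: 0.399
gripper_force: 8.0
```

```bash
python3 st.py
```

```text
17.125 [ 0.562  -0.1365  0.1521] tool-frame offset from pivot [-0.0949  0.0113 -0.    ] F tool [ -0.3 -16.1  -7. ] turn deg 265.5886539753456 -0.06724617833063451
post turn est 97.0793116377032
```

Emit:
apply_moves:
  deltas:
    - [0,0.0002,0,0,0,0,-0.2]
    - [0,0,0,0,0,0,-0.2]
    - [0,0,0,0,0,0,-0.2]
    - [0,0,0,0,0,0,-0.2]
    - [0,0,0,0,0,0,-0.2]
    - [0,0,0,0,0,0,-0.2]

```text
clock: 17.88
position: [0.562, -0.1365, 0.1521]
ee_rot: [-0.002, 0.785, 0.62, -0.001]
contact_force: [-15.2, 3.9, 6.5]
grip_width: 0.402
gripper_force: 7.9
```

```bash
python3 st.py
```

```text
17.875 [ 0.562  -0.1365  0.1521] tool-frame offset from pivot [-0.0949  0.0114 -0.    ] F tool [  0.3 -15.8  -6.5] turn deg 265.58761935123437 -0.06719031211048823
post turn est 97.1169292344942
```

Emit:
apply_moves:
  deltas:
    - [0,-0.003,0,0,0,0,-0.2]
    - [0,-0.004,0,0,0,0,-0.2]
    - [0,-0.003,0,0,0,0,-0.2]
    - [0,0,0,0,0,0,-0.2]

```text
clock: 18.38
position: [0.5535, -0.1345, 0.1524]
ee_rot: [0.0, 0.785, 0.62, 0.0]
contact_force: [-0.5, 0.2, 1.0]
grip_width: 0.404
gripper_force: 0.0
```

Emit:
apply_moves:
  deltas:
    - [0,0,-0.02,0,0,0,-0.2]
    - [0,0,-0.04,0,0,0,-0.2]
    - [0,0,-0.05,0,0,0,-0.2]
    - [-0.04,0,-0.02,0,0,0,-0.2]
    - [-0.05,0,0,0,0,0,-0.2]
    - [-0.05,0,0,0,0,0,-0.2]
    - [0,0,0,0,0,0,-0.2]

```text
clock: 19.25
position: [0.5201, -0.2733, 0.282]
ee_rot: [-0.0, 0.786, 0.618, -0.0]
contact_force: [0.4, 0.8, -0.8]
grip_width: 0.395
gripper_force: 0.0
```

```bash
python3 - <<'E'
from h import *
import cv2
a=robot.grab_frame("side");b=robot.grab_frame("top")
r=lambda i,x:cv2.resize(i,x,interpolation=cv2.INTER_CUBIC)
cv2.imwrite("pics/f8.png",np.hstack([r(a[100:250,260:410],(400,400)),r(b[150:290,280:420],(400,400))]))
E
```

```text
(no output)
```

View pics/f8.png

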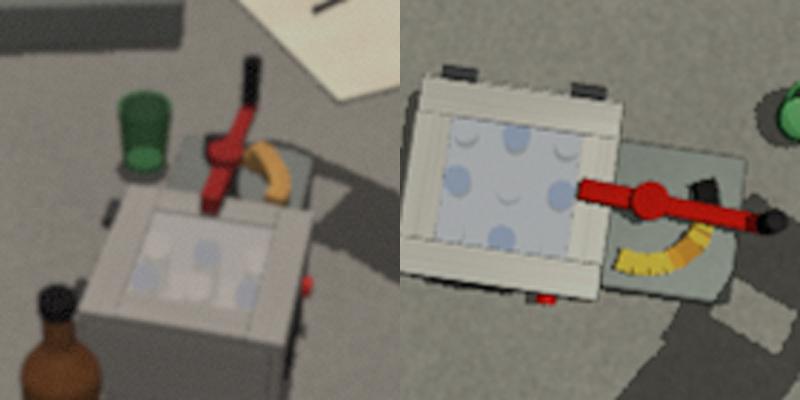

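The lid is flat. The handle (hub at (650,200), post at (770,222) in the right half) rests past the cam's end at the black stop. The arm is clear of everything.

```bash
python3 -c "
from bench import robot
print(robot.sign_off())"
```

```text
the job is handed in; nothing more can be done
None
```

I shut the lid, turned the latch over the cam into the notch, pressed it on the stop at about 16 N for over 0.5 s, released it and handed the job in at about 19 s; the hand-in returned no verdict, and the drop into the notch is read from the camera images, not measured directly.

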